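# Raise the loupe on the telescoping post

## Task

Take the black loupe out of the sorting tray and stand it upright in the round cup of the telescoping post while the post is still pushed down. Then squeeze the release button into the post's grip head and, keeping it squeezed, pull the head up past the first stop to the second stop, where both sections are fully out. Finish while still holding the head there with the button squeezed (it sinks if let go); the loupe must stay standing in its cup, and the tin and the spool stay in their compartments.

Things in the scene. Friction and masses are not known exactly. Their poses are not given: they have to be found in the camera images.
- tray: Fixed grey open sorting tray, 205 x 120 x 12 mm, long side along its own x, walls and floor 3 mm thick, divided by two low walls into three compartments side by side, centred at x = -67, 0 and +67 mm. Origin: centre of its underside.
- loupe_centre (a point): Loose black eye loupe, a plain slightly barrel-shaped cylinder, 34 mm in diameter and 36 mm high, 40 g, standing upright in one of the compartments. Point: its centre, half-way up (18 mm above its foot). z is its axis.
- flux_tin: Loose low round tin with a lid, 45 mm in diameter, 22 mm high, in another compartment; leave it there. Origin: centre of its underside.
- solder_spool: Loose spool with two flanges, 52 mm in diameter, 38 mm high, in another compartment; leave it there. Origin: centre of its underside.
- post: Fixed telescoping post: square 86 mm steel foot, square upright tube 28 mm wide, carrying two sections and on top a grip head. Origin: centre of the foot's underside; z up. The sections and the head turn with it. The closed post is 146 mm high.
- head_grip (a point): Point in the middle of the grip head, to be gripped at this height: a black block 30 x 30 x 48 mm (its top is 20 mm above this point, its underside 28 mm below), axes as the post's. The release button stands out of its -x face; on its +x face is a ribbed rubber pad that stands 1.2 mm proud. An arm leads from it along -y to the cup. The head weighs about 3 N, and the post can only slide straight up and down.
- button_face (a point): Centre of the outer face of the release button, a grey plate 18 mm wide and 26 mm high that stands 6.5 mm proud of the head's -x face; it is pushed in along the head's +x by squeezing head and button between the fingers (7 N when fully in).
- release_button (a joint): Button travel in m: 0 out, 0.005 fully in. A catch inside locks the closed post unless the button is in by more than about 0.003; it springs out when released.
- inner_section (a joint): Travel of the inner section (with the head) out of the middle section, m: 0 closed, 0.05 fully out, which is the first stop. It comes out first and sinks back by its own weight unless held.
- middle_section (a joint): Travel of the middle section out of the fixed tube, m: 0 closed, 0.05 fully out. It drags with 3 N and follows when the inner section is fully out; both at 0.05 (head raised 100 mm) is the second stop, a hard end. Nothing catches there.
- cup_floor (a point): Centre of the inner floor of the round open cup on the head's arm, 75 mm from the head's axis along the post's -y and 109 mm above the bench when the post is closed. Inside diameter 42 mm, 9 mm deep, outside diameter 47 mm. Axes as the post's.

How it is judged:
By the outcome, as a careful person would: the job done as asked, in the order asked, and still so for the second after the job is handed in, while the arm keeps its last pose, push and grip.
It also fails if it takes over 51 s, if anything falls off the work surface, if the arm or the gripper's body presses on something with over 40 N, if the wrist force passes 120 N, or if a joint passes its speed limit or range.

## Robot

A 7-joint arm with a two-finger parallel gripper is mounted at the origin on a cart in front of the work surface, level with it; the furniture and walls round the work are solid. World frame = base frame: x ahead of the robot, y to its left, z up, the work surface at z = 0. Lengths are in m, angles in rad, forces in N, time in s.
With the tool pointing down it reaches from about 0.4 to 0.85 m from the base axis. Payload 10.4 kg.
Tool frame: the origin (TCP) lies on the centre line of the jaws, within the pads' length; the fingertips stand 25 mm ahead of it and the grasp point (between the pads) lies 6 mm ahead of it; z points along the fingers, y is the line along which they close (so a half turn about z gives the same grasp; the last joint's range is limited). The gripper opens to 85 mm and grips with 20 to 120 N. Pads are 22 mm wide; open, the fingers measure 114 mm over their backs; the gripper's body (76 mm by 85 mm) begins 54 mm behind the grasp point. The pads swing forward as they close: fully open they stand 13 mm farther back than shut.
Start: joints at [1.262, 0.332, -0.065, 1.46, 0.022, 1.35, -0.088], TCP at [0.176, -0.6, 0.229] pointing down, gripper open.
Joint ranges: [-2.6, 2.6], [-0.5, 2.12], [-1.47, 1.34], [0.16, 2.42], [-1.27, 4.41], [0.06, 2.06], [-2.6, 2.6]. Speed limits (rad/s): [2.22, 2.22, 2.79, 2.79, 3.14, 3.14, 3.14].

## Interface

Orientations are given as a unit quaternion [x, y, z, w].
In Python, from station import observe, camera, calibration, finish_job gives the robot as it stands.
- The arm moves only by the shell command python3 -m crank 'ROWS'. ROWS is JSON, a list of rows, each a list of 7 numbers: the opening, from 0 (shut) to 1 (fully open), then the shift along the tool's x, y, z in mm, then the turn, a rotation vector about the tool's x, y, z in degrees. In form: [[gripper, dx, dy, dz, ax, ay, az], ...]. A call has 1 to 10 rows; each row shifts and turns the commanded pose from where the row before left it, along the tool's axes as they then stand; what a row does not reach is not made up. A row lasts 1/10 s, in which the tool goes at most 50 mm and 8.59 degrees, less where a joint would pass 70% of its speed; a pose out of reach is approached as far as the arm can. A call is refused whole if a number of a shift passes 50 or a number of a turn 8.59, either way. A call with a gripper value outside its range is refused whole. The fingers move at their own pace and stop on an object; the grip force is fixed at half the most. Time passes only in rows, so rows that do not move let the fingers close. It gives the time, the measured TCP pose, the force, the opening and the grip force at its end, in the units of the state.
- observe(): the state, without advancing time (a new reading comes with each control period).
- camera(name): name is "scene" or "top"; returns the picture (400x640x3 uint8, red, green, blue); there is no depth.
- calibration(name): a dict with "fov_y" (degrees; the focal length in pixels is half the picture's height over the tangent of half this angle, whatever the lens; pixels are square), "cx", "cy" (the principal point, pixels), "T" (4x4, takes a point from camera to world coordinates). Camera axes: x right, y down, z forward; pixel columns grow to the right and rows downward; lengths in m; the calibration is good to about 2 mm. A picture is of the moment at which its call begins. calibration takes no time and is no camera call.
- finish_job(): hands the job in; it is judged then, once.
The state is a dict: "time_s": time; "joint_positions": joint angles; "joint_velocities": joint speeds; "effort": joint torques, N m; "tool_pos": TCP position; "tcp_rot": TCP orientation; "contact_force": force on the tool from outside, world axes, zero at the start; "torque": the same for the moment, N m; "gripper_width": finger opening in m; "finger_force": force on a finger pad.
Only numpy, scipy, OpenCV 4.12 (cv2) and the standard library are available. Lean on these libraries where they do the work, as an engineer would, in place of code of your own. Each camera call takes 0.05 s, during which the arm holds its last target. There are 200 camera calls.

## Working session

There is one attempt and no reset: what is moved stays moved. The work goes in short steps, Python scripts to look and compute and a shell command to move; the robot and the scene stay as the last step left them, time stands still between calls to the robot, and variables do not carry over. Pictures are saved under pics/ and viewed, at most 10 in all, crops included, and the job is handed in when it is done.

```bash
ls; mkdir -p pics; python3 - <<'E'
from station import *
import cv2,numpy as np
for n in("scene","top"):
    im=camera(n);cv2.imwrite(f"pics/{n}0.png",im[:,:,::-1]);c=calibration(n);print(n,c["fov_y"],c["cx"],c["cy"],{k:v for k,v in c.items() if k not in("T",)},np.round(c["T"],4).tolist())
s=observe();print({k:np.round(v,4).tolist() for k,v in s.items()})
E
```

```text
pics
scene 43.03817620741793 320.551858373771 198.24848919216814 {'fov_y': 43.03817620741793, 'cx': 320.551858373771, 'cy': 198.24848919216814} [[-0.5614, -0.5536, 0.6151, -0.3405], [-0.8272, 0.3547, -0.4358, 0.5747], [0.023, -0.7534, -0.6571, 0.9651], [0.0, 0.0, 0.0, 1.0]]
top 55.285526376220105 315.7829619994217 192.7176095810083 {'fov_y': 55.285526376220105, 'cx': 315.7829619994217, 'cy': 192.7176095810083} [[0.0083, -0.9968, 0.0791, 0.4161], [-0.9994, -0.0109, -0.0319, 0.0135], [0.0326, -0.0788, -0.9964, 1.1107], [0.0, 0.0, 0.0, 1.0]]
{'time_s': 0.1, 'joint_positions': [1.2624, 0.3328, -0.0647, 1.4609, 0.0216, 1.3499, -0.0885], 'joint_velocities': [0.0011, -0.0026, -0.0009, -0.0032, 0.0032, 0.0001, 0.0006], 'effort': [0.0011, -62.6747, 0.0492, -39.2432, 0.0165, 0.0068, 0.0001], 'tool_pos': [0.1761, -0.5993, 0.2282], 'tcp_rot': [0.9898, 0.1424, -0.0001, -0.0006], 'contact_force': [0.4056, 0.3304, -0.8151], 'torque': [0.0168, 0.0396, -0.0305], 'finger_force': 0.0, 'gripper_width': 0.0852}
```

View pics/scene0.png

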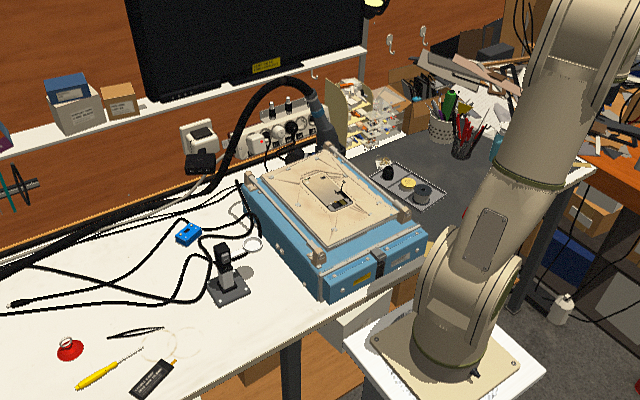

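View pics/top0.png

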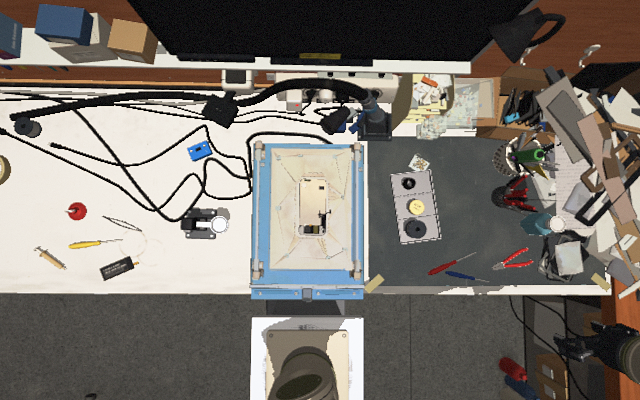

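Scene: post at about (225,275), tray at (405,185). Top: post at (200,224) with the cup to its right at (220,225), tray at (415,207) with the loupe in the far compartment (408,184), tin (416,206), spool (414,230). Now I'll enlarge these.

```bash
python3 - <<'E'
import cv2,numpy as np
s=cv2.imread("pics/scene0.png");t=cv2.imread("pics/top0.png")
f=lambda im,x,y:cv2.resize(im[y:y+75,x:x+100],(400,300),interpolation=cv2.INTER_NEAREST)
cv2.imwrite("pics/crop1.png",np.vstack([np.hstack([f(t,160,185),f(t,370,170)]),np.hstack([f(s,185,235),f(s,360,150)])]))
E
```

```text
(no output)
```

View pics/crop1.png

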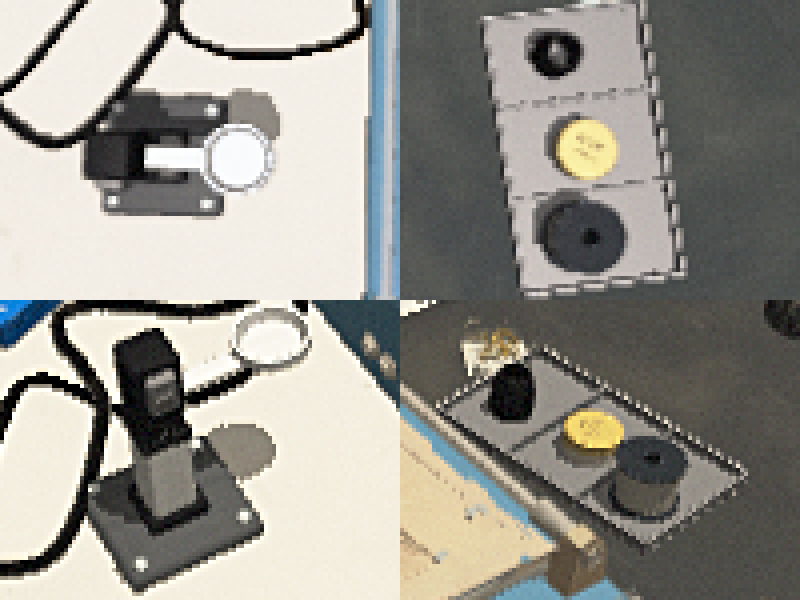

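Crops: the top view gives the cup rim centre at about (219.5,224.5) and the head top at (188,224). The loupe's top is near (409.5,183) with a shadow to its left. In the scene view the button face shows on the near side (≈(225,333/…)), so post −x faces the robot.

```bash
cat > h.py <<'E'
import numpy as np,cv2
from station import *
def ray(n,u,v):
    c=calibration(n);f=200/np.tan(np.radians(c["fov_y"]/2));T=np.array(c["T"])
    d=T[:3,:3]@np.array([(u-c["cx"])/f,(v-c["cy"])/f,1]);return T[:3,3],d/np.linalg.norm(d)
def onz(n,u,v,z):
    o,d=ray(n,u,v);return o+d*(z-o[2])/d[2]
def tri(a,b):
    (o,d),(p,e)=ray("top",*a),ray("scene",*b)
    s=np.linalg.lstsq(np.c_[d,-e],p-o,rcond=None)[0];A,B=o+d*s[0],p+e*s[1];return (A+B)/2,np.linalg.norm(A-B)
def pix(n,P):
    c=calibration(n);f=200/np.tan(np.radians(c["fov_y"]/2));T=np.array(c["T"])
    q=T[:3,:3].T@(np.array(P)-T[:3,3]);return [c["cx"]+f*q[0]/q[2],c["cy"]+f*q[1]/q[2]]
E
python3 - <<'E'
from h import *
np.set_printoptions(precision=4,suppress=True)
t=cv2.imread("pics/top0.png");s=cv2.imread("pics/scene0.png")
def blobs(im,x,y,w,h,th):
    g=im[y:y+h,x:x+w].max(2);n,l,st,c=cv2.connectedComponentsWithStats((g<th).astype(np.uint8))
    for i in range(1,n):
        if st[i,4]>25: print(th,st[i,:4]+[x,y,0,0],st[i,4],c[i]+[x,y])
for th in(25,40,55):
    print("toploupe");blobs(t,395,172,32,22,th);print("scloupe");blobs(s,378,160,20,20,th)
    print("tophead");blobs(t,178,212,30,26,th)
# tray corners (top view rim z=.012)
C=lambda x,y:((x-400)/4+370-.4,y/4+170-.4)
for p in[(484,17),(644,3),(684,274),(526,296)]: print("tray",onz("top",*C(*p),.012))
F=lambda x,y:(x/4+160-.4,y/4+185-.4)
for p in[(104,214),(222,214),(113,203),(207,204),(213,110)]: print("foot",onz("top",*F(*p),.01))
print("cup top",onz("top",*F(238,158),.118))
S=lambda x,y:(x/4+185-.4,(y-300)/4+235-.4)
print("cup tri",tri(F(238,158),S(270,338)), "sc",onz("scene",*S(270,338),.118))
for p in[(88,492),(140,588),(264,526)]: print("footsc",onz("scene",*S(*p),.01))
print("headtop",onz("top",*F(114,158),.146), onz("scene",*S(146,345),.146))
print("button",onz("scene",*S(160,394),.126))
print("loupe",onz("top",*C(558,53),.039))
D=lambda x,y:((x-400)/4+360-.4,(y-300)/4+150-.4)
print("loupesc",onz("scene",*D(513,392),.021))
print("tin",onz("top",*C(587,149),.025),"spool",onz("top",*C(584,237),.041))
# blue case height from its top corner near the tray
print("case",tri((360,143),(340,150)))
E
```

```text
toploupe
25 [403 179  12  10] 60 [408.1333 183.5167]
scloupe
25 [382 166  11  14] 97 [387.4948 172.9381]
tophead
25 [191 218   9  12] 54 [194.037  223.0741]
toploupe
40 [403 179  12  10] 69 [408.3043 183.5072]
scloupe
40 [382 166  12  14] 130 [387.5769 172.8846]
tophead
40 [178 212  10  11] 29 [182.3103 217.2069]
40 [186 217  21  13] 99 [195.404  221.8687]
toploupe
55 [402 178  13  11] 84 [408.2262 183.0952]
scloupe
55 [382 166  12  14] 135 [387.563  172.8519]
tophead
55 [178 212  30  20] 226 [190.3274 221.7743]
tray [ 0.5609 -0.2396  0.012 ]
tray [ 0.5727 -0.3576  0.012 ]
tray [ 0.3756 -0.3838  0.012 ]
tray [ 0.3591 -0.2685  0.012 ]
foot [0.3704 0.3464 0.01  ]
foot [0.371  0.2635 0.01  ]
foot [0.3782 0.3404 0.01  ]
foot [0.378  0.2743 0.01  ]
foot [0.4447 0.272  0.01  ]
cup top [0.4113 0.2298 0.118 ]
cup tri (array([0.4114, 0.2317, 0.1102]), np.float64(0.0005970261366371733)) sc [0.4047 0.2351 0.118 ]
footsc [0.4467 0.3432 0.01  ]
footsc [0.366 0.348 0.01 ]
footsc [0.3668 0.2676 0.01  ]
headtop [0.4108 0.3003 0.146 ] [0.4124 0.306  0.146 ]
button [0.393  0.3093 0.126 ]
loupe [ 0.5322 -0.2862  0.039 ]
loupesc [ 0.5309 -0.2888  0.021 ]
tin [ 0.4648 -0.3103  0.025 ] spool [ 0.4021 -0.3026  0.041 ]
case (array([ 0.6203, -0.1492,  0.1057]), np.float64(0.03365881468946935))
```

```bash
python3 -m crank '[[1,43,-20,0,0,0,0],[1,43,-20,0,0,0,0],[1,43,-20,0,0,0,0],[1,43,-20,0,0,0,0],[1,43,-20,0,0,0,0],[1,43,-20,10,0,0,0],[1,43,-20,20,0,0,0],[1,43,-20,30,0,0,0],[1,43,-20,30,0,0,0],[1,42,-19,20,0,0,0]]'; python3 -m crank '[[1,0,0,0,0,0,0],[1,0,0,0,0,0,0]]'; python3 - <<'E'
from h import *
t,s=camera("top"),camera("scene")
cv2.imwrite("pics/a.png",np.hstack([cv2.resize(x[...,::-1],(400,300),interpolation=2) for x in(t[150:225,360:460],s[115:190,350:450])]))
E
```

```text
time_s: 1.1
tool_pos: [0.5228, -0.2945, 0.1242]
tcp_rot: [0.99, 0.142, -0.001, -0.0]
contact_force: [-1.0, 0.1, -0.7]
gripper_width: 0.0856
finger_force: 0.0
time_s: 1.3
tool_pos: [0.5231, -0.2941, 0.125]
tcp_rot: [0.99, 0.144, -0.001, -0.001]
contact_force: [-1.2, -0.3, 0.2]
gripper_width: 0.0855
finger_force: 0.0
```

View pics/a.png

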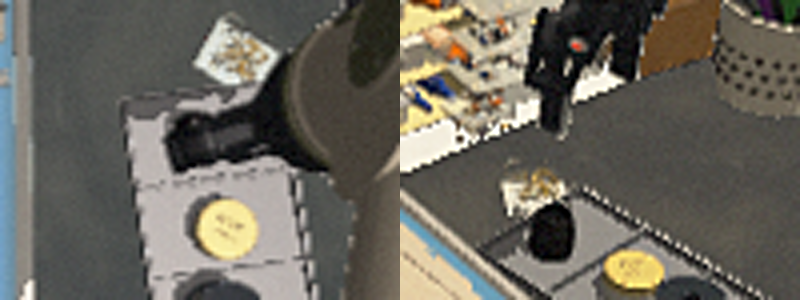

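Top: gripper hovers over the loupe's compartment, slightly short. Scene: finger tip at (555,125) in the crop, well above the loupe at (550,232). I'll correct by the measured shortfall, descend and close.

```bash
python3 -m crank '[[1,5,-2,0,0,0,0],[1,5,-2,5,0,0,0],[1,0,0,20,0,0,0],[1,0,0,20,0,0,0],[1,0,0,20,0,0,0],[1,0,0,12,0,0,0],[1,0,0,6,0,0,0],[1,0,0,0,0,0,0],[1,0,0,0,0,0,0]]'; python3 -m crank '[[0,0,0,0,0,0,0],[0,0,0,0,0,0,0],[0,0,0,0,0,0,0],[0,0,0,0,0,0,0],[0,0,0,0,0,0,0],[0,0,0,0,0,0,0],[0,0,0,0,0,0,0],[0,0,0,0,0,0,0],[0,0,0,0,0,0,0],[0,0,0,0,0,0,0]]'
```

```text
time_s: 2.3
tool_pos: [0.5318, -0.2892, 0.0439]
tcp_rot: [0.99, 0.142, 0.0, 0.0]
contact_force: [-0.7, 0.2, -0.7]
gripper_width: 0.0856
finger_force: 0.0
time_s: 3.3
tool_pos: [0.5312, -0.289, 0.0431]
tcp_rot: [0.99, 0.142, -0.0, 0.0]
contact_force: [-0.0, 0.3, 0.5]
gripper_width: 0.0004
finger_force: 0.0
```

```bash
python3 -m crank '[[0,0,0,-30,0,0,0],[0,0,0,-40,0,0,0],[1,0,0,-30,0,0,0],[1,0,0,0,0,0,0]]'; python3 - <<'E'
from h import *
t,s=camera("top"),camera("scene")
cv2.imwrite("pics/b.png",np.hstack([cv2.resize(x[...,::-1],(400,300),interpolation=2) for x in(t[150:225,360:460],s[115:190,350:450])]))
E
```

```text
time_s: 3.7
tool_pos: [0.5336, -0.29, 0.1481]
tcp_rot: [0.99, 0.142, 0.003, 0.002]
contact_force: [0.8, -0.8, -0.2]
gripper_width: 0.0284
finger_force: 0.0
```

View pics/b.png

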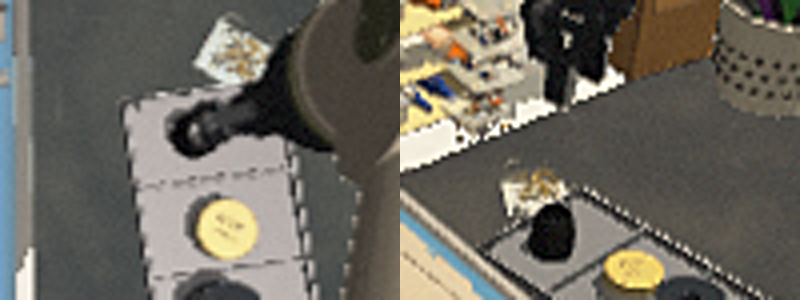

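```bash
python3 - <<'E'
from h import *
np.set_printoptions(precision=4,suppress=True)
s0=cv2.imread("pics/scene0.png");s=camera("scene")[...,::-1]
t0=cv2.imread("pics/top0.png");t=camera("top")[...,::-1]
for im in(s0,s):
    g=im[160:182,376:400].max(2);n,l,st,c=cv2.connectedComponentsWithStats((g<40).astype(np.uint8));i=1+st[1:,4].argmax();print(st[i]+[376,160,0,0,0],c[i]+[376,160])
print(observe()["tool_pos"], tri((409.3,183),(387.6,172.9)),tri((408.3,183),(387.6,172.9)))
for z in(.021,.03,.039): print(z,onz("top",409.1,183,z),onz("scene",387.6,172.9,z))
print(pix("scene",[.5312,-.289,.021]),pix("top",[.5312,-.289,.039]))
p=np.array(observe()["tool_pos"]);print("tip pix",pix("scene",p-[0,0,.025]),pix("top",p-[0,0,.025]))
cv2.imwrite("pics/c.png",np.vstack([np.hstack([cv2.resize(x,(400,300),interpolation=cv2.INTER_NEAREST) for x in r]) for r in((t0[165:201,390:438],t[165:201,390:438]),(s0[150:186,370:418],s[125:161,370:418]))]))
E
```

```text
[382 166  12  14 130] [387.5769 172.8846]
[382 166  12  14 129] [387.5659 172.9147]
[ 0.5306 -0.2888  0.1419] (array([ 0.5347, -0.2927,  0.0157]), np.float64(0.0013766062049551447)) (array([ 0.5339, -0.2902,  0.0173]), np.float64(0.0008869471127481644))
0.021 [ 0.5337 -0.2912  0.021 ] [ 0.5302 -0.2872  0.021 ]
0.03 [ 0.5328 -0.2887  0.03  ] [ 0.5219 -0.279   0.03  ]
0.039 [ 0.5318 -0.2861  0.039 ] [ 0.5136 -0.2708  0.039 ]
[np.float64(387.8369913309673), np.float64(172.53415658395514)] [np.float64(410.0970048318902), np.float64(183.22389670190125)]
tip pix [np.float64(391.5613087936739), np.float64(146.64397820623714)] [np.float64(418.2224627054795), np.float64(180.41282089089273)]
```

View pics/c.png

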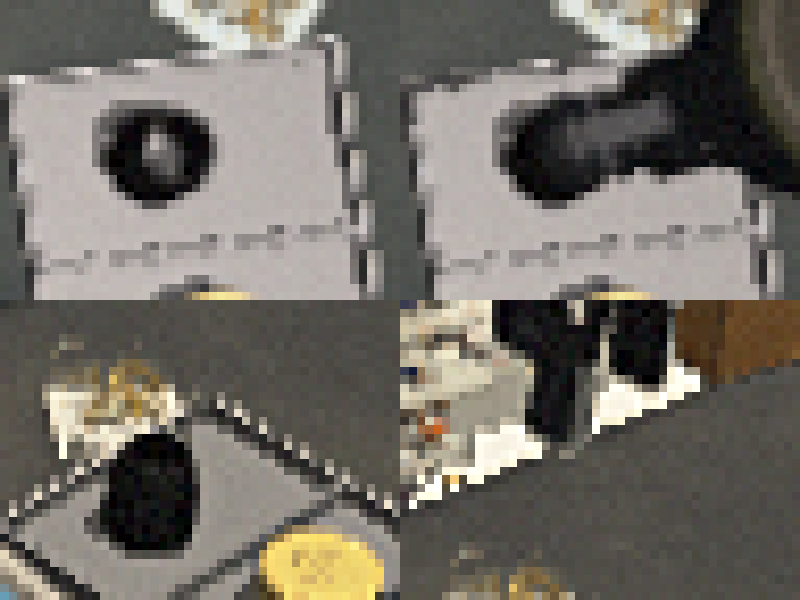

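```bash
cat > look.py <<'E'
from h import *
import sys
def crops(n,tip=True):
    p=np.array(observe()["tool_pos"]);out=[]
    for c in("top","scene"):
        im=camera(c)[...,::-1].copy();u,v=pix(c,p-[0,0,.015]);x,y=int(u)-25,int(v)-20
        a=cv2.resize(im[y:y+38,x:x+50],(400,304),interpolation=2)
        for d,col in((0,(0,255,0)),(.025,(0,0,255))):
            q=pix(c,p-[0,0,d]);cv2.drawMarker(a,(int((q[0]-x+.5)*8),int((q[1]-y+.5)*8)),col,0,12,1)
        out.append(a)
    return np.hstack(out)
np.save(f"/tmp/{sys.argv[1]}.npy",crops(0))
E
python3 -m crank '[[1,0,0,0,0,0,0],[1,0,0,0,0,0,0],[1,0,0,0,0,0,0],[1,0,0,0,0,0,0]]' | grep -E 'width|pos'; python3 look.py open; python3 -m crank '[[0,0,0,0,0,0,0],[0,0,0,0,0,0,0],[0,0,0,0,0,0,0],[0,0,0,0,0,0,0],[0,0,0,0,0,0,0],[0,0,0,0,0,0,0],[0,0,0,0,0,0,0],[0,0,0,0,0,0,0]]'| grep -E 'width|pos'; python3 look.py shut; python3 -c "
import numpy as np,cv2
cv2.imwrite('pics/d.png',np.vstack([np.load('/tmp/open.npy'),np.load('/tmp/shut.npy')])[:600])"
```

```text
tool_pos: [0.5312, -0.2889, 0.1429]
gripper_width: 0.0852
tool_pos: [0.5312, -0.289, 0.1431]
gripper_width: 0.0002
```

View pics/d.png

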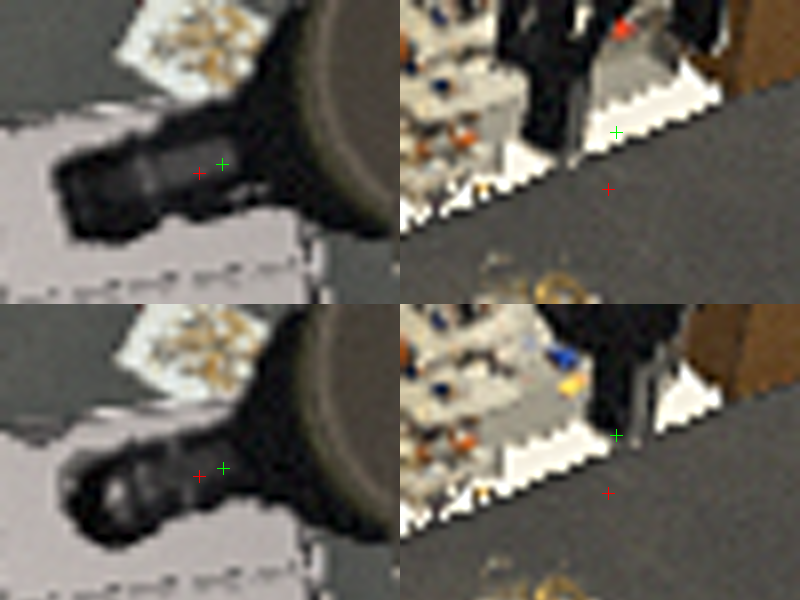

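The shut tips in the scene view appear at about TCP height, (623,440) against an expected (608,492). So the real tips are roughly 22 mm higher than I assumed, and the jaws closed above the loupe, which has not moved. I'll descend again, lower and guarded.

```bash
python3 -m crank '[[1,0,0,-5,0,0,0],[1,0,0,0,0,0,0],[1,0,0,0,0,0,0],[1,0,0,10,0,0,0],[1,0,0,20,0,0,0],[1,0,0,25,0,0,0],[1,0,0,25,0,0,0],[1,0,0,20,0,0,0],[1,0,0,10,0,0,0],[1,0,0,0,0,0,0]]'; python3 -m crank '[[1,0,0,5,0,0,0],[1,0,0,5,0,0,0],[1,0,0,0,0,0,0]]'
```

```text
time_s: 6.3
tool_pos: [0.5302, -0.2885, 0.0364]
tcp_rot: [0.99, 0.142, -0.001, -0.001]
contact_force: [0.2, 0.4, 0.7]
gripper_width: 0.0851
finger_force: 0.0
time_s: 6.6
tool_pos: [0.5312, -0.289, 0.028]
tcp_rot: [0.99, 0.142, 0.0, 0.0]
contact_force: [-0.1, -0.2, 0.2]
gripper_width: 0.0855
finger_force: 0.0
```

```bash
python3 -m crank '[[1,0,0,5,0,0,0],[1,0,0,5,0,0,0],[1,0,0,4,0,0,0],[1,0,0,0,0,0,0]]'; python3 -m crank '[[0,0,0,0,0,0,0],[0,0,0,0,0,0,0],[0,0,0,0,0,0,0],[0,0,0,0,0,0,0],[0,0,0,0,0,0,0],[0,0,0,0,0,0,0]]'
```

```text
time_s: 7.0
tool_pos: [0.5308, -0.2888, 0.0133]
tcp_rot: [0.99, 0.142, -0.0, -0.0]
contact_force: [-0.7, 0.0, -1.5]
gripper_width: 0.0855
finger_force: 0.0
time_s: 7.6
tool_pos: [0.5316, -0.2892, 0.0146]
tcp_rot: [0.99, 0.142, 0.0, 0.0]
contact_force: [-0.4, 0.5, 5.5]
gripper_width: 0.032
finger_force: 59.6
```

```bash
python3 -m crank '[[0,0,0,0,0,0,0],[0,0,0,-10,0,0,0],[0,0,0,-20,0,0,0],[0,0,0,-30,0,0,0],[0,0,0,-40,0,0,0],[0,0,0,-40,0,0,0],[0,0,0,-40,0,0,0],[0,0,0,-30,0,0,0],[0,0,0,-25,0,0,0],[0,0,0,0,0,0,0]]'; python3 look.py lift;  python3 -c "
import numpy as np,cv2
cv2.imwrite('pics/e.png',np.load('/tmp/lift.npy'))"
```

```text
time_s: 8.6
tool_pos: [0.5325, -0.2894, 0.2536]
tcp_rot: [0.99, 0.142, 0.002, 0.002]
contact_force: [-0.3, 0.4, 0.7]
gripper_width: 0.0322
finger_force: 59.5
```

View pics/e.png

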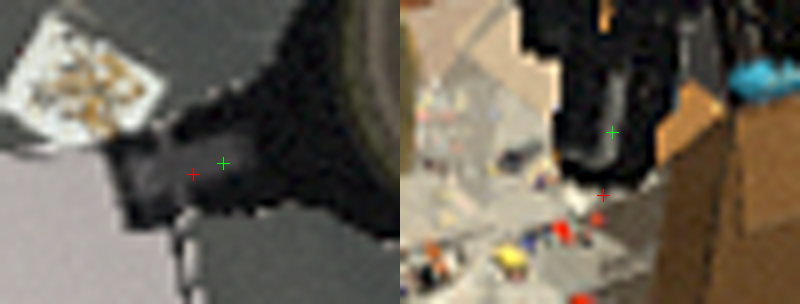

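The loupe is held: in the scene crop its foot shows near (605,187), about 10 mm below the TCP as expected. Next, carry it to the post.

```bash
python3 -m crank '[[0,1,-20,0,0,0,0],[0,2,-40,0,0,0,0],[0,2,-42,0,0,0,0],[0,2,-42,0,0,0,0],[0,2,-42,0,0,0,0],[0,2,-42,0,0,0,0],[0,2,-42,0,0,0,0],[0,2,-42,0,0,0,0],[0,2,-42,0,0,0,0],[0,2,-42,0,0,0,0]]'|head -4; python3 -m crank '[[0,2,-42,0,0,0,0],[0,2,-42,0,0,0,0],[0,2,-40,0,0,0,0],[0,0,-20,0,0,0,0],[0,0,0,0,0,0,-8.2],[0,0,0,0,0,0,-8.2],[0,0,0,0,0,0,-8.2],[0,0,0,0,0,0,-8.2],[0,0,0,0,0,0,-8.2],[0,0,0,0,0,0,-8.2]]'; python3 -m crank '[[0,0,0,0,0,0,-8.2],[0,0,0,0,0,0,-8.2],[0,0,0,0,0,0,-8],[0,0,0,0,0,0,0],[0,0,0,0,0,0,0]]'; python3 -c "
from station import *;print(observe()['joint_positions'])"
```

```text
time_s: 9.7
tool_pos: [0.4364, 0.0975, 0.248]
tcp_rot: [0.99, 0.142, -0.001, 0.0]
contact_force: [0.1, 0.5, 0.7]
time_s: 10.7
tool_pos: [0.4023, 0.2356, 0.2478]
tcp_rot: [0.839, 0.544, -0.001, -0.0]
contact_force: [-0.3, 1.0, -0.1]
gripper_width: 0.0319
finger_force: 59.5
time_s: 11.2
tool_pos: [0.4026, 0.2358, 0.2483]
tcp_rot: [0.709, 0.705, -0.001, -0.0]
contact_force: [0.8, -0.1, -0.9]
gripper_width: 0.0325
finger_force: 59.4
[ 0.23165863  0.01576681 -0.85197852  1.79233015  0.01188557  1.34027642
 -0.62763526]
```

```bash
python3 - <<'E'
import cv2
for n,x,y,w,h in(("top",208,213,24,24),("scene",240,234,25,22)):
    g=cv2.imread(f"pics/{n}0.png")[y:y+h,x:x+w].mean(2)/2.56
    print(n,"   ",*range(x%100,x%100+w))
    for i,r in enumerate(g): print(y+i,*(f"{int(v):2d}" for v in r))
E
```

```text
top     8 9 10 11 12 13 14 15 16 17 18 19 20 21 22 23 24 25 26 27 28 29 30 31
213 42 40 40 54 80 83 49 16 19 48 54 54 54 54 53 53 53 53 54 52 52 61 90 93
214 27 27 25 29 39 39 27 17 21 47 52 52 53 53 53 53 52 53 53 52 51 50 89 93
215 20 21 20 20 20 20 20 16 16 45 55 56 45 47 50 52 52 53 53 53 52 50 89 92
216 23 22 23 22 20 19 16 45 96 99 97 90 98 99 95 59 47 52 52 54 53 50 88 92
217 23 23 24 19 18 44 97 77 73 78 73 64 65 66 70 97 76 49 51 52 53 49 89 93
218 20 21 19 19 46 85 85 66 65 94 97 97 97 93 88 68 82 76 55 50 52 49 89 93
219 40 39 38 52 91 84 59 92 97 98 98 98 98 98 98 94 70 94 70 49 49 83 93 92
220 39 41 46 97 83 65 86 98 98 98 97 98 98 97 98 98 97 75 93 67 83 93 93 92
221 37 34 45 86 73 84 97 98 98 98 97 97 97 97 97 98 99 86 81 68 89 93 93 93
222 99 99 94 74 61 91 98 98 97 97 97 97 97 97 97 97 98 98 71 67 82 91 93 92
223 99 98 99 80 61 96 98 97 97 97 97 97 97 97 97 97 98 99 68 92 82 89 93 92
224 97 97 99 81 64 97 98 97 97 97 97 98 97 97 97 98 98 99 81 97 83 89 92 93
225 98 97 99 81 61 97 98 98 97 97 97 97 97 98 97 97 98 99 72 89 76 88 93 92
226 99 99 99 82 55 96 98 98 98 97 
[... 1924 characters left out ...]
92 35 98 89 97 96 96 96 95 95 95 95 95 96 96 95 98 97 81 32 78 94 92
248 94 94 72 26 37 99 98 99 98 95 96 95 96 97 95 97 98 83 97 80 43 47 97 94 92
249 97 97 99 67 44 22 70 98 97 92 98 98 98 97 91 92 99 81 38 40 46 79 94 92 92
250 96 96 98 99 92 35 34 31 56 79 91 98 98 82 80 60 40 41 50 53 77 95 93 92 92
251 97 98 98 99 99 49 37 34 39 34 33 29 35 35 38 41 50 53 81 86 95 93 92 91 91
252 99 98 96 85 50 54  6  0 37 30 53 54 46 51 59 68 82 85 95 93 92 92 92 92 92
253 91 71 40 67  7  0  0  0 52 47 87 90 78 86 97 96 95 93 92 92 92 92 91 91 92
254 38 69 12  0  4  2  0 50 99 97 96 95 94 93 93 92 92 92 91 90 91 91 92 91 91
255  8  0  1  0  0  0 53 98 96 93 92 92 92 91 91 92 91 92 92 91 92 92 91 92 92
```

```bash
python3 -m crank '[[0,-2,3,10,0,0,0],[0,-2,3.4,20,0,0,0],[0,0,0,30,0,0,0],[0,0,0,25,0,0,0],[0,0,0,12,0,0,0],[0,0,0,4,0,0,0],[0,0,0,0,0,0,0],[0,0,0,0,0,0,0]]'; python3 - <<'E'
from h import *
p=np.array(observe()["tool_pos"]);print(p)
out=[]
for n,x,y in(("top",190,195),("scene",225,215)):
    im=camera(n)[...,::-1];a=cv2.resize(im[y:y+45,x:x+60],(400,300),interpolation=2)
    s=400/60
    def circ(c,r,col):
        th=np.linspace(0,6.28,40);q=np.array([pix(n,[c[0]+r*np.cos(t),c[1]+r*np.sin(t),c[2]]) for t in th])
        cv2.polylines(a,[np.int32((q-[x-.5,y-.5])*s)],True,col,1)
    circ([.409,.232,.118],.0235,(0,255,0)); circ(p-[0,0,.0116],.0165,(0,0,255))
    out.append(a)
cv2.imwrite("pics/f.png",cv2.resize(np.hstack(out),(800,300)))
E
```

```text
time_s: 12.0
tool_pos: [0.4099, 0.2325, 0.149]
tcp_rot: [0.707, 0.707, 0.001, 0.0]
contact_force: [-0.7, 0.1, -0.7]
gripper_width: 0.0324
finger_force: 59.5
[0.40992617 0.23250074 0.14902347]
```

View pics/f.png

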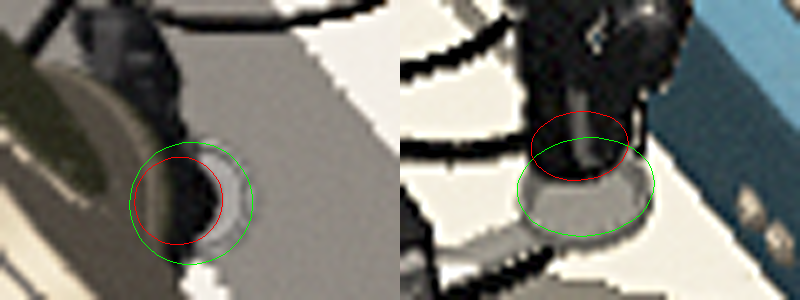

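Both overlays agree: in the top crop the loupe's right edge at 220 matches the predicted circle and the cup rim fits green. In the scene crop the loupe foot is at y≈180 and the cup spans 518–652. It's centred within about 1–2 mm, so I'll lower it, guarded.

```bash
python3 -m crank '[[0,0,0,6,0,0,0],[0,0,0,6,0,0,0],[0,0,0,5,0,0,0],[0,0,0,4,0,0,0],[0,0,0,0,0,0,0]]'; python3 -m crank '[[0,0,0,2,0,0,0],[0,0,0,2,0,0,0],[0,0,0,0,0,0,0]]'
```

```text
time_s: 12.6
tool_pos: [0.409, 0.232, 0.1264]
tcp_rot: [0.707, 0.707, -0.001, -0.0]
contact_force: [0.2, 0.3, 0.1]
gripper_width: 0.032
finger_force: 59.5
time_s: 12.9
tool_pos: [0.4093, 0.2321, 0.1229]
tcp_rot: [0.707, 0.707, -0.0, 0.0]
contact_force: [-0.1, 0.1, 0.0]
gripper_width: 0.0323
finger_force: 59.5
```

```bash
python3 -m crank '[[0,0,0,1,0,0,0],[0,0,0,1,0,0,0],[0,0,0,0,0,0,0]]'; python3 -m crank '[[0,0,0,1,0,0,0],[0,0,0,0,0,0,0]]'
```

```text
time_s: 13.2
tool_pos: [0.4093, 0.2321, 0.121]
tcp_rot: [0.707, 0.707, -0.0, 0.0]
contact_force: [0.3, 0.9, -0.3]
gripper_width: 0.0322
finger_force: 59.5
time_s: 13.4
tool_pos: [0.4096, 0.2321, 0.1204]
tcp_rot: [0.707, 0.707, 0.0, 0.0]
contact_force: [-0.8, -1.3, 4.7]
gripper_width: 0.0321
finger_force: 60.0
```

Contact came at exactly the predicted height, so the loupe is on the cup floor. Release and rise.

```bash
python3 -m crank '[[0.5,0,0,0,0,0,0],[0.6,0,0,0,0,0,0],[0.8,0,0,0,0,0,0],[0.9,0,0,0,0,0,0],[0.9,0,0,-5,0,0,0],[1,0,0,-20,0,0,0],[1,0,0,-30,0,0,0],[1,0,0,-30,0,0,0],[1,0,0,0,0,0,0]]'; python3 - <<'E'
from h import *
s0=cv2.imread("pics/scene0.png");im=camera("scene")[...,::-1];t=camera("top")[...,::-1]
g=im[222:252,238:268].max(2);n,l,st,c=cv2.connectedComponentsWithStats((g<60).astype(np.uint8))
print([(st[i],c[i]+[238,222]) for i in range(1,n) if st[i,4]>40])
for h in(0,.018,.036):print(pix("scene",[.409,.232,.109+h]))
# head location & yaw: head top quad from first images
for n,x,y,w,h in(("scene",208,240,26,34),):
    for i,r in enumerate(s0[y:y+h,x:x+w].mean(2)/2.56): print(y+i,*(f"{int(v):2d}" for v in r))
x,y=200,195
a=cv2.resize(im[y:y+90,x:x+80],(533,600),interpolation=2);cv2.imwrite("pics/g.png",a)
E
```

```text
time_s: 14.3
tool_pos: [0.411, 0.2334, 0.209]
tcp_rot: [0.707, 0.707, 0.003, 0.001]
contact_force: [-0.0, -0.7, -0.2]
gripper_width: 0.0855
finger_force: 0.0
[(array([  0,   0,  21,  27, 263], dtype=int32), array([250.40684411, 238.41444867])), (array([19,  0,  5, 16, 56], dtype=int32), array([259.28571429, 229.28571429]))]
[np.float64(252.65585138726283), np.float64(245.15230272268005)]
[np.float64(252.145326123639), np.float64(239.70533899574278)]
[np.float64(251.62429232429815), np.float64(234.1462562083944)]
240 92 92 92 92 92 92 92 93 93 92 92 94 94 94 96 97 98 98 98 97 98 98 98 98 66 98
241 92 91 92 92 92 91 91 92 92 92 93 94 96 91 94 94 92 96 95 94 93 94 93 94 94 94
242 91 92 91 91 91 92 91 93 93 94 97 94 95 47 48  2  0 66 97 93 92 92 92 92 92 92
243 92 91 91 91 92 92 94 96 94 94 96 50  2  4  4 10  7  0 96 97 93 91 91 91 91 91
244 91 92 92 91 93 95 93 95 73 49  5  4  5 12 10 12  9  4 47 95 95 92 91 91 91 92
245 92 92 92 92 95 95 46 21  2  7  9  8 12 12 16 14 16 10  1 41 98 94 91 91 92 91
246 92 92 91 93 97 46  7  8 13  8 12 12 15 14 14 14 12 13  9  0 96 97 94 92 91 91
247 92 9
[... 1505 characters left out ...]
 4  7  4  9  1  3  3  7  7  4  5  0 45 95 95
266 31  2  2  0 89 97 98 71 24  3  1  7  0  7  9  7  7 11  8  7 10  5  5  4 38 98
267 16  6  2  0 99 95 94 98 75 10  4  5  8  3  8  3  3  1 16  2 16  6 16 12  0 99
268 10  3  3  3 98 95 92 96 99 22  0  4  6  7  2  4  4 12 27  4 18 14 11  5  0 97
269 11  2  0 37 98 93 92 94 98 48  8  5  8  7  5  4  6 27  5  4  8  7  1  1 15 72
270  6  5  0 81 97 92 92 92 97 75 27  3  7  6  2 13 11 12 10  2 10  5 29 29 53 97
271  4  5  0 89 96 92 91 92 96 72 37 10  6 11  3 13  6  1  6 25 31 28 57 52 63 92
272  6 11  1 99 95 92 91 91 95 75 36 25  5 11  6  0 11 25 31 56 54 53 51 49 40 50
273  5  5  9 98 94 92 91 92 94 92 35 39 17  9 10 26 37 56 52 53 53 48 52 51 46 31
```

```bash
python3 -m crank '[[1,20,0,0,0,0,0],[1,30,0,0,0,0,0],[1,20,0,0,0,0,0],[1,4,0,0,0,0,0],[1,0,0,0,0,0,0],[1,0,0,0,0,0,0]]'; python3 - <<'E'
from h import *
np.set_printoptions(precision=4,suppress=True)
print("head",onz("scene",222,248,.146),onz("top",188,224,.146))
for p in((224.7,241.8),(213.2,246),(229.7,250.5)):print(onz("scene",*p,.146))
t0=cv2.imread("pics/top0.png")
for i,r in enumerate(t0[214:234,176:204].mean(2)/2.56): print(214+i,*(f"{int(v):2d}" for v in r))
im=camera("scene");x,y=242,228
for i,r in enumerate(im[y:y+26,x:x+22].mean(2)/2.56): print(y+i,*(f"{int(v):2d}" for v in r))
E
```

```text
time_s: 15.0
tool_pos: [0.4094, 0.305, 0.2045]
tcp_rot: [0.708, 0.707, -0.001, 0.0]
contact_force: [0.1, -0.5, 1.2]
gripper_width: 0.0859
finger_force: 0.0
head [0.4054 0.3072 0.146 ] [0.411  0.3006 0.146 ]
[0.4193 0.2939 0.146 ]
[0.4214 0.3208 0.146 ]
[0.3896 0.2964 0.146 ]
214 92 92 92 93 95 89 61 26  6  5 15 33 28 20 20 20 21 22 22 21 21 21 20 22 20 20 24 26
215 92 92 92 94 89 55 19  8  4 41 47 41 25 20 20 20 22 20 20 22 21 22 21 23 20 22 22 20
216 93 94 96 78 47 21  8  7 43 92 69 43 28 23 22 22 22 23 23 19 21 23 22 23 22 24 22 23
217 95 97 72 36 15  7  8  3 32 55 38 23 20 16 16 17 16 18 14 10 10 12 13 12 12 11  9 11
218 63 51 27  7  6  8 10  7 14 15 10  9 10 11 10  9  7  7  2  3  4  9 13 12 13 15 14 15
219 21  7  5  4  0  8 14 16 17 14 18 17 19 20 18 17 10  6  4  5  1  6 10  9 29 31 33 34
220  6  5  0 39 68 44 11 17 17 16 21 18 20 20 22 18  8  4  4  4  4  2  5  6 29 33 33 32
221 19 19 81 93 72 33 13 17 17 16 16 21 19 21 21 18  7  7  5  0 31 48 49 46 44 42 43 41
222 91 91 94 95 70 29 14 15 17 16 19 18 19 20 24 17  9  4  2  0 71 98 99 99 99 98 99 99
223 94 93 92 95 70 28 15 17 17 1
[... 2055 characters left out ...]

244 78 50 33  4  2  4  4  6  0  5  3 11  6  4  7  1  0 31 51 50 33 95
245 67 60 30  2  0  8  3 10  5  5  5  0  2  9  2  2  1 30 54 58 20 97
246 79 54 38  3  2  4  4  4 10  4  6  6  5  4  2  0  1 34 57 43 34 97
247 97 36 59 42  7  0  4  3  3  0  0  0  3  2  0  8 33 47 45 26 77 95
248 54 34 39 73 33 25  4  5  0  0  1  0  4 10 33 32 65 46 30 37 98 94
249 55 49 38 34 53 48 26 31 32 33 34 28 29 33 64 53 34 30 37 77 95 92
250 58 62 52 40 40 40 48 54 62 60 61 57 54 51 34 32 42 46 75 97 94 92
251 57 58 54 43 40 37 42 37 35 36 33 35 34 33 43 48 79 88 96 94 92 91
252 47 57 35 38  4  0 37 29 50 53 42 49 59 59 79 86 96 95 93 92 91 92
253 31 73 11  3  0  0 51 50 89 92 75 87 97 97 96 94 93 91 91 91 92 91
```

Pixel values show the loupe standing in the cup (columns 245–258, rows 232–248), and the post's yaw is about 0. Lower over the head.

```bash
python3 -m crank '[[1,1,-1,10,0,0,0],[1,0,0,20,0,0,0],[1,0,0,20,0,0,0],[1,0,0,15,0,0,0],[1,0,0,10,0,0,0],[1,0,0,5,0,0,0],[1,0,0,0,0,0,0]]';python3 -m crank '[[1,0,0,6,0,0,0],[1,0,0,6,0,0,0],[1,0,0,4,0,0,0],[1,0,0,0,0,0,0]]'
```

```text
time_s: 15.75
tool_pos: [0.4083, 0.307, 0.1248]
tcp_rot: [0.707, 0.707, -0.0, -0.0]
contact_force: [0.2, 1.0, 0.6]
gripper_width: 0.0854
finger_force: 0.0
time_s: 16.15
tool_pos: [0.4082, 0.3069, 0.1085]
tcp_rot: [0.707, 0.707, -0.0, -0.0]
contact_force: [0.6, -0.5, 0.5]
gripper_width: 0.0855
finger_force: 0.0
```

```bash
python3 -m crank '[[0,0,0,0,0,0,0],[0,0,0,0,0,0,0],[0,0,0,0,0,0,0],[0,0,0,0,0,0,0],[0,0,0,0,0,0,0],[0,0,0,0,0,0,0],[0,0,0,0,0,0,0]]'; python3 -m crank '[[0,0,0,-1,0,0,0],[0,0,0,-1,0,0,0],[0,0,0,-1,0,0,0],[0,0,0,0,0,0,0]]'
```

```text
time_s: 16.85
tool_pos: [0.4114, 0.3071, 0.1103]
tcp_rot: [0.708, 0.706, 0.002, 0.001]
contact_force: [10.6, -0.2, 1.2]
gripper_width: 0.0305
finger_force: 60.4
time_s: 17.25
tool_pos: [0.4114, 0.307, 0.113]
tcp_rot: [0.708, 0.706, 0.002, 0.001]
contact_force: [10.7, 1.5, -2.9]
gripper_width: 0.0301
finger_force: 60.2
```

It's unlocked: the head rose 3 mm with only about 3 N. I'll relieve the side force with +3 mm along tool y and pull up smoothly.

```bash
python3 -m crank '[[0,0,1,0,0,0,0],[0,0,1,0,0,0,0],[0,0,1,-1,0,0,0],[0,0,0,-2,0,0,0],[0,0,0,-3,0,0,0],[0,0,0,-3,0,0,0],[0,0,0,-3,0,0,0],[0,0,0,-3,0,0,0],[0,0,0,-3,0,0,0],[0,0,0,-3,0,0,0]]'; python3 -m crank '[[0,0,0,-3,0,0,0],[0,0,0,-3,0,0,0],[0,0,0,-3,0,0,0],[0,0,0,-3,0,0,0],[0,0,0,-3,0,0,0],[0,0,0,-3,0,0,0],[0,0,0,-2,0,0,0],[0,0,0,-2,0,0,0],[0,0,0,-1,0,0,0],[0,0,0,-1,0,0,0]]'
```

```text
time_s: 18.25
tool_pos: [0.4119, 0.307, 0.1334]
tcp_rot: [0.707, 0.707, 0.0, 0.0]
contact_force: [4.7, 1.9, -4.0]
gripper_width: 0.0307
finger_force: 60.8
time_s: 19.25
tool_pos: [0.4118, 0.307, 0.1573]
tcp_rot: [0.707, 0.707, 0.0, 0.0]
contact_force: [5.0, 1.0, -3.3]
gripper_width: 0.0304
finger_force: 60.9
```

```bash
python3 -m crank '[[0,0,0,-1,0,0,0],[0,0,0,-1,0,0,0],[0,0,0,-1,0,0,0],[0,0,0,-1,0,0,0],[0,0,0,-1,0,0,0],[0,0,0,-1,0,0,0],[0,0,0,-1,0,0,0],[0,0,0,-2,0,0,0],[0,0,0,-2,0,0,0],[0,0,0,-2,0,0,0]]'; python3 -m crank '[[0,0,0,-3,0,0,0],[0,0,0,-3,0,0,0],[0,0,0,-3,0,0,0],[0,0,0,-3,0,0,0],[0,0,0,-3,0,0,0],[0,0,0,-3,0,0,0],[0,0,0,-3,0,0,0],[0,0,0,-3,0,0,0],[0,0,0,-2,0,0,0],[0,0,0,-2,0,0,0]]'
```

```text
time_s: 20.25
tool_pos: [0.4116, 0.307, 0.1699]
tcp_rot: [0.707, 0.707, 0.0, 0.0]
contact_force: [6.5, 1.4, -7.1]
gripper_width: 0.0309
finger_force: 60.9
time_s: 21.25
tool_pos: [0.4117, 0.3069, 0.1979]
tcp_rot: [0.707, 0.707, 0.0, 0.0]
contact_force: [6.2, 1.6, -6.4]
gripper_width: 0.0303
finger_force: 61.0
```

```bash
python3 -m crank '[[0,0,0,-2,0,0,0],[0,0,0,-2,0,0,0],[0,0,0,-2,0,0,0],[0,0,0,-1,0,0,0],[0,0,0,-1,0,0,0],[0,0,0,-1,0,0,0],[0,0,0,-1,0,0,0],[0,0,0,-1,0,0,0],[0,0,0,0,0,0,0]]'; python3 -m crank '[[0,0,0,-0.5,0,0,0],[0,0,0,-0.5,0,0,0],[0,0,0,-0.5,0,0,0],[0,0,0,0,0,0,0]]'
```

```text
time_s: 22.15
tool_pos: [0.4117, 0.307, 0.209]
tcp_rot: [0.707, 0.707, 0.0, 0.0]
contact_force: [6.4, 0.8, -5.1]
gripper_width: 0.0301
finger_force: 61.1
time_s: 22.55
tool_pos: [0.4117, 0.3069, 0.2104]
tcp_rot: [0.707, 0.707, 0.0, 0.0]
contact_force: [5.0, 1.6, -6.0]
gripper_width: 0.0304
finger_force: 61.0
```

```bash
python3 -m crank '[[0,0,0,-0.5,0,0,0],[0,0,0,-0.5,0,0,0],[0,0,0,0,0,0,0]]'; python3 -m crank '[[0,0,0,-0.5,0,0,0],[0,0,0,-0.5,0,0,0],[0,0,0,0,0,0,0]]'
```

```text
time_s: 22.85
tool_pos: [0.4116, 0.3068, 0.2106]
tcp_rot: [0.707, 0.707, -0.0, 0.0]
contact_force: [7.7, 3.6, -13.4]
gripper_width: 0.0304
finger_force: 61.0
time_s: 23.15
tool_pos: [0.4114, 0.3066, 0.2107]
tcp_rot: [0.707, 0.707, -0.0, -0.0]
contact_force: [9.6, 5.8, -22.1]
gripper_width: 0.0305
finger_force: 61.6
```

The hard stop is reached: the force rises while the height holds at 0.2107, +100 mm. Ease off slightly and check the loupe.

```bash
python3 -m crank '[[0,0,0,0.4,0,0,0],[0,0,0,0,0,0,0],[0,0,0,0,0,0,0],[0,0,0,0,0,0,0]]'; python3 - <<'E'
from h import *
im=camera("scene")[...,::-1];t=camera("top")[...,::-1]
cv2.imwrite("pics/z.png",np.hstack([cv2.resize(im[180:300,190:290],(500,600),interpolation=2),cv2.resize(t[180:280,150:250],(300,300),interpolation=2).repeat(2,0)]))
E
```

```text
time_s: 23.55
tool_pos: [0.4115, 0.3066, 0.2106]
tcp_rot: [0.707, 0.707, -0.0, -0.0]
contact_force: [8.8, 4.3, -18.7]
gripper_width: 0.0302
finger_force: 61.7
```

View pics/z.png

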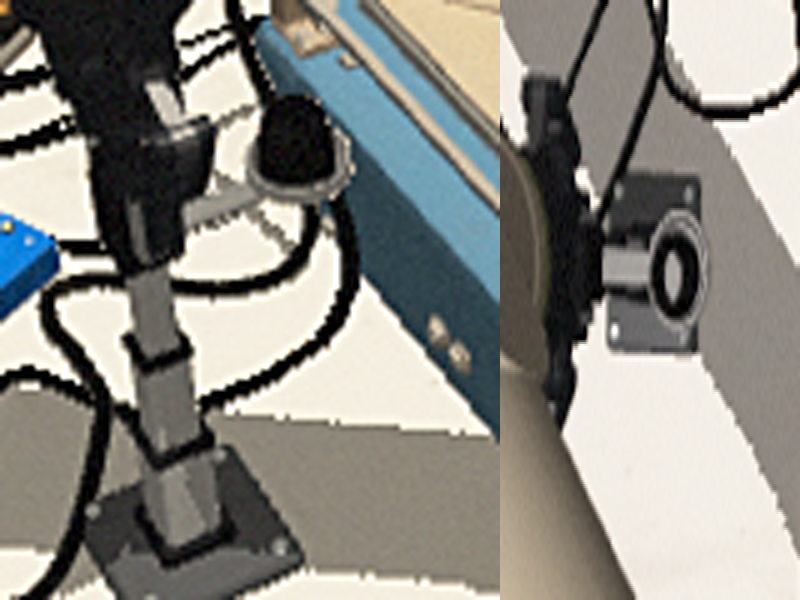

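The picture shows both sections out, with collars at (155,350) and (180,440). The loupe stands in its cup at (295,145), and the gripper holds the head with the button squeezed.

```bash
python3 -c "
from station import *;print(finish_job())"
```

```text
the job is handed in; nothing more can be done
None
```

The job is handed in at about 23.6 s: the loupe stands in its cup, and the gripper holds the head at the second stop (about 100 mm up, pressing against the hard end) with the button squeezed. My first close on the loupe missed above it without moving it. The tin and spool were never touched, though I did not look at the tray again at the end.

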